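Load the van and lift the car carrier level

ROBOT

A 6-joint arm with a two-finger parallel gripper is mounted at the origin on the work surface. World frame = base frame: x ahead of the robot, y to its left, z up, the work surface at z = 0. Lengths are in m, angles in rad, forces in N, time in s.
With the tool pointing down it reaches from about 0.3 to 0.85 m from the base axis. Payload 4.2 kg.
Tool frame: the origin (TCP) lies midway between the tips of the shut fingers; the grasp point (between the pads) lies 19 mm behind it (grip_point_offset is the distance from the TCP to the grasp point, in m); z points along the fingers, y is the line along which they close (so a half turn about z gives the same grasp; the last joint's range is limited). The gripper opens to 91 mm and grips with 3 to 60 N. Pads are 32 mm wide; open, the fingers measure 118 mm over their backs; the gripper's body (76 mm by 178 mm) begins 60 mm behind the grasp point.
Start: joints at [1.088, 0.32, 1.565, -0, 1.257, -0.02], TCP at [0.257, 0.515, 0.214] pointing down, gripper open.
Joint ranges: [-3.11, 3.11], [-0.84, 2.01], [0.21, 2.61], [-1.34, 4.49], [0.05, 2.63], [-2.56, 2.56]. Speed limits (rad/s): [2.57, 2.57, 3.14, 3.14, 3.14, 3.14].

INTERFACE

Orientations are given as a unit quaternion [w, x, y, z].
In Python, from workcell import state, grab_frame, camera_model, close_job, masks_of, grip_point_offset gives the robot as it stands.
- The arm moves only by the tool carry_out, never from a script. Its arguments are lists of equal length, an entry for each row: "claw": the opening, from -1 (shut) to 1 (fully open); "slide": the shift along the world's x, y, z in m, a list of three; "twist": the turn about the world's z in degrees. In form: {"claw": [claw, ...], "slide": [[x, y, z], ...], "twist": [twist, ...]}. A call has exactly 10 rows; each row shifts and turns the commanded pose from where the row before left it; what a row does not reach is not made up. A row lasts 1/10 s, in which the tool goes at most 50 mm and 8.59 degrees, less where a joint would pass 70% of its speed; a pose out of reach is approached as far as the arm can. A call with a gripper value outside its range is refused whole. The fingers move at their own pace and stop on an object; the grip force is fixed at half the most. Time passes only in rows, so rows that do not move let the fingers close, or fill a call up. It gives the time, the measured TCP pose, the force, the opening and the grip force at its end, in the units of the state.
- state(): the state, without advancing time (a new reading comes with each control period).
- grab_frame(name): name is "scene" or "side" or "wrist"; returns the picture (480x640x3 uint8, red, green, blue); there is no depth.
- camera_model(name): a dict with "fov_y" (degrees; the focal length in pixels is half the picture's height over the tangent of half this angle, whatever the lens; pixels are square), "cx", "cy" (the principal point, pixels), "R" (3x3) and "t" (3): a world point X has camera coordinates R X + t; the wrist camera has in their place "tool_from_camera" (4x4, takes a point from camera to tool coordinates, whose origin is the TCP and whose axes are the flange's). Camera axes: x right, y down, z forward; pixel columns grow to the right and rows downward; lengths in m; the calibration is good to about 2 mm. The wrist camera is an equidistant fisheye: a pixel r from the principal point sees the ray r / f radians off the axis. A picture is of the moment at which its call begins: read the wrist's pose just before it. camera_model takes no time and is no camera call.
- close_job(): hands the job in; it is judged then, once.
Trained networks look in the newest picture that a camera, given by its name, has taken for a name from the list of things; names that differ only in an ending like _2 or _b are one class to them, and where a whole thing is asked for, a point or a joint stands for the part that bears it (a point fixed in the world has none). Each returns a list of dicts, best first, with "conf" (0 to 1); they miss things now and then, are a little off and sometimes report something else, mostly with a low value. They report only what shows in the picture. A call takes as long as a camera call. They do not tell look-alikes from the thing itself.
- masks_of(camera, target): "region" (480x640 bool, what is visible of it) and "extent" ([left, top, right, bottom] in pixels, round what is visible of it).
The state is a dict: "time_s": time; "joint_positions": joint angles; "joint_velocities": joint speeds; "joint_torque": joint torques, N m; "tcp_pos": TCP position; "tool_rot": TCP orientation; "force": force on the tool from outside, world axes, zero at the start; "torque": the same for the moment, N m; "width": opening from 0.0 (shut) to 1.0 (fully open); "grip_force": force on a finger pad.
Only numpy, scipy, OpenCV 4.12 (cv2) and the standard library are available. Lean on these libraries where they do the work, as an engineer would, in place of code of your own. Each camera call takes 0.05 s, during which the arm holds its last target. There are 200 camera calls.

TASK

It is tidy-up time: set the yellow van down in the empty rear recess of the blue car carrier, nose towards the carrier's cab, fully down and flat, without dropping it, and let go of it. Then take the carrier by its wooden handle, lift it off the table, keeping it level, until its wheels are about ten centimetres up with the van and the red car still seated in it, and finish while still holding it there, level and still, for the teacher to take over. Leave the crossing gate, the ramp and the green car alone.

Things in the scene. Friction and masses are not known exactly. Their poses are not given: they have to be found in the camera images.
- carrier: Blue wooden car carrier truck, 290 mm long, 86 mm wide, loose, 0.4 kg empty; wheels do not roll. Origin at the wheel undersides (z = 0 on the table) below the handle; x points forward to the cab, y left, z up. Deck 66 mm wide, top at 38 mm, x = -122 to 106 mm; tailboard behind it, top at 58 mm; cab x = 106 to 160 mm, top at 88 mm. Loaded with both vehicles it balances within 10 mm of the handle.
- handle: Carrying handle, part of the carrier: honey-coloured wooden bar across it between the two recesses, 16 mm thick along the carrier's x, 66 mm long along y, 22 mm high. Origin at the bar's centre, 109 mm above the carrier's origin; axes as the carrier's. It stands on two blue posts at its ends (inner faces at y = -24 and 24 mm); below the bar between them it is free down to the deck.
- rear_recess (a point): Centre of the floor of the carrier's empty rear recess: rectangular, open at the top, 85 mm (x) by 45 mm (y), 12 mm deep; centred 70 mm behind the carrier's origin, floor 26 mm above it; axes as the carrier's. A van seated nose to the cab has its origin here.
- front_recess (a point): Centre of the floor of the carrier's front recess (same size), in which the red car sits; 58 mm ahead of and 26 mm above the carrier's origin; axes as the carrier's.
- van: Small yellow wooden van, loose, about 0.13 kg, 80 mm long (x), 40 mm wide (y), 50 mm high; stiff wheels. Origin on the ground (wheel undersides) at mid-length; x points to its nose. The tall part with flat sides runs from x = -40 to +16 mm, 8 to 50 mm up; the bonnet in front of it (to x = +40 mm) is 30 mm high.
- van_nose (a point): Middle of the van's nose, 40 mm ahead of its origin and 19 mm up.
- red_car: Small red wooden car, loose, about 0.08 kg, 80 x 40 x 40 mm, already seated in the carrier's front recess. Origin at its wheel undersides, mid-length; x points to its nose.
- green_car: Small green wooden car, a bystander standing on the table, loose, 80 x 40 x 40 mm. Origin at its wheel undersides, mid-length.
- ramp: Honey-coloured wooden ramp track piece, a bystander, loose, 165 mm long (x), 55 mm wide, rising to 57 mm at its +x end. Origin on the table under its middle.
- crossing: Wooden level crossing, a bystander fixed to the table: board 140 mm (x) by 200 mm (y), 12 mm thick, with posts and a cross sign up to 113 mm high. Origin under the middle of the board.
- gate_tip (a point): Free end of the red and white striped gate that swings level on a peg of the crossing, about 50 mm above the table; the gate is about 103 mm long and moves at a light touch.
Mind the look-alikes: they are no part of the job. There is more than one size of the van; the one meant has the size given above.

How it is judged:
On the way:
1. the van is seated flat in the carrier's rear recess, nose to the cab, and let go of, while the carrier still stands on the table (x of van in the frame of rear_recess between -0.006 and 0.006 m and y of van in the frame of rear_recess between -0.006 and 0.006 m and z of van in the frame of rear_recess between -0.004 and 0.004 m and angle between the z axis of van and the z axis of rear_recess, either way round below 0.06 rad and angle between the x axis of van and the x axis of rear_recess, either way round below 0.1 rad and x of van_nose in the frame of carrier above -0.06 m and contact force between the fingers and van below 0.05 N and height (world z) of carrier below 0.004 m), for 0.2 s.
At the end, for the whole second after the job is handed in: Carrier held by its handle (over 2 N), wheels 70-150 mm up, tilt under 0.09 rad, under 0.03 m/s and 0.2 rad/s, touching no bystander; van (nose to cab) and red car seated: within 6 mm sideways, 4 mm in height, flat in 0.06, square in 0.1 rad, not touched by the fingers (height (world z) of carrier between 0.07 and 0.15 m and angle between carrier's own z axis and vertical below 0.09 rad and linear speed of carrier below 0.03 m/s and angular speed of carrier below 0.2 rad/s and contact force between the fingers and handle above 2 N and x of van in the frame of rear_recess between -0.006 and 0.006 m and y of van in the frame of rear_recess between -0.006 and 0.006 m and z of van in the frame of rear_recess between -0.004 and 0.004 m and angle between the z axis of van and the z axis of rear_recess, either way round below 0.06 rad and angle between the x axis of van and the x axis of rear_recess, either way round below 0.1 rad and x of van_nose in the frame of carrier above -0.06 m and x of red_car in the frame of front_recess between -0.006 and 0.006 m and y of red_car in the frame of front_recess between -0.006 and 0.006 m and z of red_car in the frame of front_recess between -0.004 and 0.004 m and angle between the z axis of red_car and the z axis of front_recess, either way round below 0.06 rad and angle between the x axis of red_car and the x axis of front_recess, either way round below 0.1 rad and contact force between the fingers and van below 0.05 N and contact force between the fingers and red_car below 0.05 N and contact force between carrier and green_car below 0.1 N and contact force between carrier and ramp below 0.1 N and contact force between carrier and crossing below 0.1 N); the arm keeps its last pose, push and grip.
It fails at once if the carrier is tipped by more than 15 degrees (angle between carrier's own z axis and vertical above 0.262 rad).
It fails at once if the van is dropped: out of the fingers well above the deck (contact force between the fingers and van below 0.01 N and z of van in the frame of carrier above 0.055 m).
It fails at once if the green car is moved by more than 15 mm (distance of green_car from where it was at the start of the episode above 0.015 m).
It fails at once if the ramp is moved by more than 15 mm (distance of ramp from where it was at the start of the episode above 0.015 m).
It fails at once if the crossing gate is swung by more than 15 mm at its tip (distance of gate_tip from where it was at the start of the episode above 0.015 m).
It also fails if it takes over 51 s, if anything falls off the work surface, if the arm or the gripper's body presses on something with over 40 N, if the wrist force passes 120 N, or if a joint passes its speed limit or range.

## Working session

There is one attempt and no reset: what is moved stays moved. The work goes in short steps, Python scripts to look and compute and a tool call to move; the robot and the scene stay as the last step left them, time stands still between calls to the robot, and variables do not carry over. Pictures are saved under pics/ and viewed, at most 10 in all, crops included, and the job is handed in when it is done.

Besides the shell and the picture viewer there is one more tool, called after "Call:" as name(argument=value, ...), one argument or row to a line, values as JSON. carry_out: Moves the arm, as the interface text tells. Its arguments: {"type":"object","properties":{"claw":{"type":"array"},"slide":{"type":"array"},"twist":{"type":"array"}},"required":["claw","slide","twist"]}

```bash
mkdir -p pics
python3 - <<'E'
from workcell import *
import cv2,numpy as np
for c in ["scene","side"]:
    im=grab_frame(c); cv2.imwrite(f"pics/{c}0.png",im[:,:,::-1])
    m=camera_model(c); print(c,m["fov_y"],m["cx"],m["cy"],np.round(m["R"],3).tolist(),np.round(m["t"],3).tolist())
    for t in ["van","carrier","handle","red_car","green_car","ramp","crossing","gate_tip"]:
        for d in masks_of(c,t)[:3]: print(t,round(d["conf"],2),np.round(d["extent"]).tolist())
s=state();print(s["time_s"],s["tool_rot"],s["tcp_pos"],grip_point_offset, s["width"])
print(camera_model("wrist"))
E
```

```text
scene 52.21001304386539 317.65461233576946 241.22100163638322 [[0.462, 0.887, 0.025], [0.46, -0.216, -0.861], [-0.758, 0.409, -0.508]] [-0.252, -0.171, 1.626]
van 0.93 [372.0, 215.0, 403.0, 237.0]
van 0.73 [402.0, 194.0, 424.0, 226.0]
van 0.59 [341.0, 209.0, 362.0, 228.0]
carrier 0.63 [218.0, 222.0, 330.0, 296.0]
handle 0.49 [271.0, 221.0, 290.0, 240.0]
red_car 0.89 [247.0, 248.0, 277.0, 272.0]
green_car 0.66 [398.0, 254.0, 435.0, 276.0]
ramp 0.66 [117.0, 254.0, 149.0, 295.0]
crossing 0.72 [243.0, 300.0, 366.0, 398.0]
gate_tip 0.72 [279.0, 309.0, 320.0, 342.0]
side 52.55276189034244 324.9085543004398 241.1411012022131 [[0.934, -0.358, -0.006], [-0.269, -0.691, -0.67], [0.236, 0.628, -0.742]] [-0.535, 0.204, 0.948]
van 0.92 [206.0, 206.0, 229.0, 233.0]
van 0.61 [192.0, 147.0, 236.0, 181.0]
carrier 0.68 [253.0, 238.0, 353.0, 366.0]
handle 0.65 [277.0, 258.0, 312.0, 278.0]
red_car 0.55 [292.0, 294.0, 322.0, 324.0]
green_car 0.68 [312.0, 175.0, 331.0, 203.0]
ramp 0.81 [257.0, 440.0, 352.0, 480.0]
crossing 0.81 [397.0, 245.0, 507.0, 339.0]
gate_tip 0.63 [414.0, 258.0, 457.0, 301.0]
0.9 [-3.73819093e-06  2.29354125e-01  9.73343044e-01  6.14910277e-05] [0.25669286 0.51454168 0.21398988] 0.0188 1.0021684098272936
{'fov_y': 65.70646984690485, 'cx': 319.2632571905953, 'cy': 236.269532108828, 'tool_from_camera': array([[-6.86798541e-04, -9.71868853e-01, -2.35521678e-01,
         6.57363995e-02],
       [ 9.99999311e-01, -4.43145214e-04, -1.08745420e-03,
         1.29854422e-03],
       [ 9.52492558e-04, -2.35522262e-01,  9.71868487e-01,
        -1.71573704e-01],
       [ 0.00000000e+00,  0.00000000e+00,  0.00000000e+00,
         1.00000000e+00]])}
```

Run:
```python
import cv2
a=cv2.imread("pics/scene0.png")[170:410,100:460]; b=cv2.imread("pics/side0.png")[120:480,170:530]
cv2.imwrite("pics/scene0c.png",cv2.resize(a,None,fx=2.2,fy=2.2,interpolation=cv2.INTER_CUBIC))
cv2.imwrite("pics/side0c.png",cv2.resize(b,(590,590),interpolation=cv2.INTER_CUBIC))
```

```text
(no output)
```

View pics/scene0c.png

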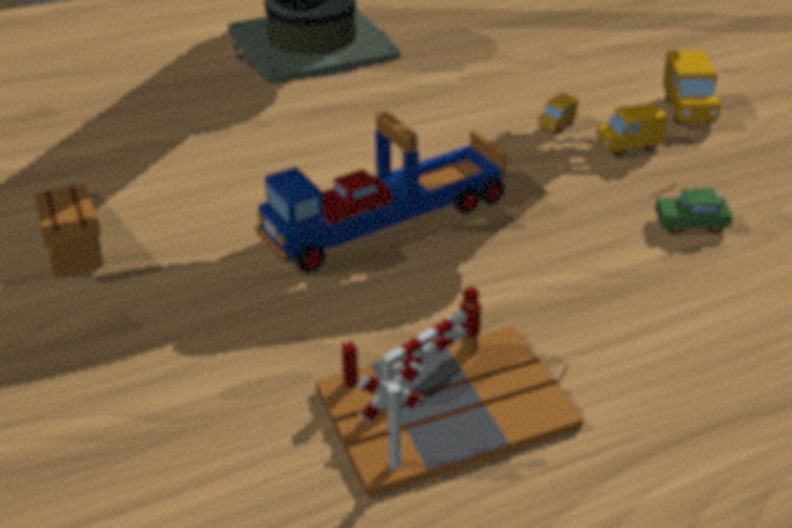

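View pics/side0c.png

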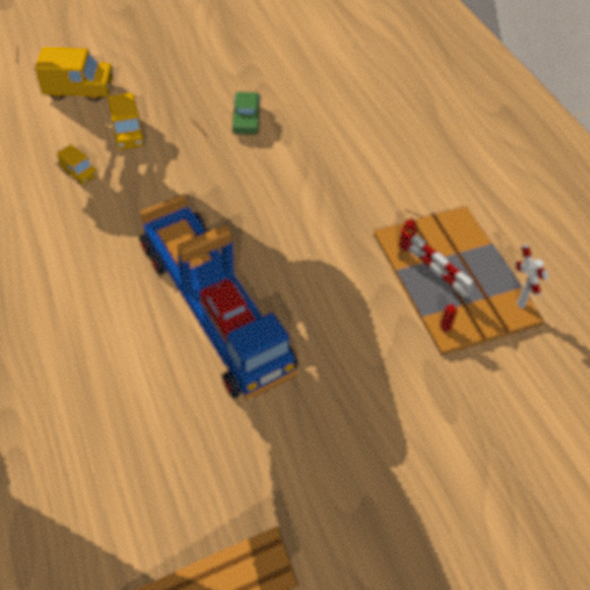

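Scene view: three yellow vans. The small one is at (352,218), the middle one at (387,226) and the large one at (413,210). The carrier is at (275,258) with its cab at lower left and empty rear recess at (304,250). The gate and crossing are at (310,350). Next I measure their lengths.

```bash
cat > h.py <<'E'
from workcell import *
import cv2,numpy as np
from scipy.spatial.transform import Rotation as Ro
from scipy.optimize import least_squares,minimize
def cam(c,s=None):
    m=dict(camera_model(c)); m["f"]=240/np.tan(np.radians(m["fov_y"]/2)); m["fish"]=c=="wrist"
    if m["fish"]:
        q=s["tool_rot"]; T=np.eye(4); T[:3,:3]=Ro.from_quat([q[1],q[2],q[3],q[0]]).as_matrix(); T[:3,3]=s["tcp_pos"]
        W=np.linalg.inv(T@np.array(m["tool_from_camera"])); m["R"]=W[:3,:3]; m["t"]=W[:3,3]
    m["R"]=np.array(m["R"]); m["t"]=np.array(m["t"]); return m
def proj(m,X):
    p=np.atleast_2d(X)@m["R"].T+m["t"]
    r=np.hypot(p[:,0],p[:,1])+1e-12
    k=np.arctan2(r,p[:,2])/r if m["fish"] else 1/p[:,2]
    return p[:,:2]*k[:,None]*m["f"]+[m["cx"],m["cy"]]
def back(m,uv,z):
    d=(np.atleast_2d(uv)-[m["cx"],m["cy"]])/m["f"]
    if m["fish"]:
        r=np.linalg.norm(d,axis=1)[:,None]+1e-12; ray=np.hstack([d/r*np.sin(r),np.cos(r)])
    else: ray=np.hstack([d,np.ones((len(d),1))])
    ray=ray@m["R"]; C=-m["R"].T@m["t"]
    return C+ray*((z-C[2])/ray[:,2])[:,None]
def box(x0,x1,y0,y1,z0,z1): return np.array([[x,y,z] for x in(x0,x1) for y in(y0,y1) for z in(z0,z1)])/1000.
VAN=[box(-40,16,-20,20,4,50),box(16,40,-20,20,4,30)]
CAR=[box(-130,160,-33,33,14,38),box(-130,-122,-33,33,14,58),box(106,160,-33,33,14,88),box(-8,8,-33,33,98,120),box(-8,8,-33,-24,38,98),box(-8,8,24,33,38,98),box(-110,-60,-43,43,0,30),box(110,140,-43,43,0,30)]
def place(P,p,s=1):
    c,n=np.cos(p[2]),np.sin(p[2]); return s*P@np.array([[c,n,0],[-n,c,0],[0,0,1]])+[p[0],p[1],p[3] if len(p)>3 else 0]
def sil(m,boxes,p,s=1,k=4):
    im=np.zeros((480,640),np.uint8)
    for b in boxes:
        q=proj(m,place(b,p,s)); h=cv2.convexHull(np.round(q*16).astype(np.int32).reshape(-1,1,2)); cv2.fillConvexPoly(im,h,255,cv2.LINE_AA,4)
    return im/255.
E
python3 - <<'E'
from h import *
s=state(); im=grab_frame("wrist"); cv2.imwrite("pics/w0.png",im[:,:,::-1]); W=cam("wrist",s)
V=[]
for c in ["wrist","scene","side"]:
    m=W if c=="wrist" else cam(c)
    if c!="wrist": grab_frame(c)
    for t in ["van","carrier","handle"]:
        for d in masks_of(c,t):
            if d["conf"]<.3: continue
            r=d["region"]; yx=np.argwhere(r); cc=yx.mean(0)[::-1]
            V.append((c,t,d["conf"],cc,r.sum())); z={"van":.025,"carrier":.04,"handle":.109}[t]
            print(c,t,round(d["conf"],2),np.round(d["extent"]),r.sum(),"pos",np.round(back(m,cc,z)[0],3))
            if t=="van":
                B=back(m,yx[:,::-1],.025)[:,:2]; w,_=np.linalg.eigh(np.cov(B.T)); print("   len approx",np.sqrt(w*12).round(3))
            np.save(f"m_{c}_{t}_{sum(1 for v in V if v[:2]==(c,t))}.npy",r)
for n,uv in dict(small=(352,218),mid=(387,226),big=(413,210),car_front=(225,280),car_tail=(322,240),green=(416,265),ramp=(133,275)).items():
    print(n,back(cam("scene"),uv,.025)[0].round(3))
for uv in [(243,345),(366,360),(335,320),(265,395)]: print("cross",back(cam("scene"),uv,.012)[0].round(3))
E
```

```text
wrist van 0.84 [253. 340. 306. 372.] 1399 pos [0.379 0.403 0.025]
   len approx [0.038 0.057]
scene van 0.92 [374. 218. 404. 237.] 522 pos [0.463 0.264 0.025]
   len approx [0.068 0.122]
scene van 0.65 [402. 194. 425. 228.] 717 pos [0.397 0.403 0.025]
   len approx [0.066 0.218]
scene van 0.53 [343. 213. 366. 229.] 223 pos [0.385 0.199 0.025]
   len approx [0.039 0.096]
scene carrier 0.71 [217. 218. 331. 294.] 3487 pos [ 0.49 -0.1   0.04]
scene handle 0.54 [272. 224. 291. 240.] 197 pos [ 0.484 -0.072  0.109]
side van 0.9 [188. 147. 240. 179.] 1278 pos [0.412 0.399 0.025]
   len approx [0.096 0.141]
side van 0.82 [206. 208. 228. 232.] 365 pos [0.374 0.195 0.025]
   len approx [0.035 0.077]
side van 0.79 [234. 178. 255. 213.] 518 pos [0.463 0.257 0.025]
   len approx [0.039 0.119]
side carrier 0.82 [253. 241. 352. 362.] 4700 pos [ 0.483 -0.104  0.04 ]
side handle 0.95 [278. 257. 309. 280.] 376 pos [ 0.482 -0.075  0.109]
side handle 0.51 [252. 240. 352. 366.] 4523 pos [ 0.47  -0.151  0.109]
small [0.368 0.204 0.025]
mid [0.451 0.269 0.025]
big [0.401 0.398 0.025]
car_front [ 0.508 -0.224  0.025]
car_tail [0.442 0.066 0.025]
green [0.649 0.22  0.025]
ramp [ 0.397 -0.41   0.025]
cross [ 0.719 -0.258  0.012]
cross [ 0.862 -0.061  0.012]
cross [ 0.732 -0.056  0.012]
cross [ 0.856 -0.267  0.012]
```

View pics/w0.png

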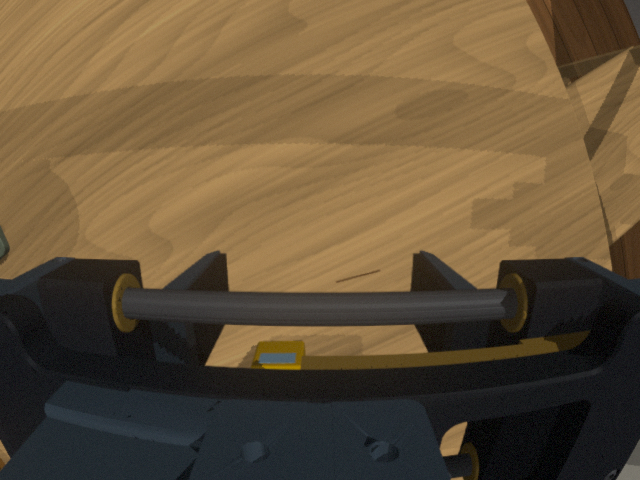

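```bash
cat >> h.py <<'E'
def fit(views,boxes,p0,scale=False,steps=(.02,.02,.3)):
    # views: list of (cam, mask); soft silhouette difference
    bl=[cv2.GaussianBlur(r.astype(float),(0,0),1.5) for _,r in views]
    def cost(p):
        s=p[3] if scale else 1
        return sum(((cv2.GaussianBlur(sil(m,boxes,p[:3],s),(0,0),1.5)-b)**2).sum()/b.sum() for (m,_),b in zip(views,bl))
    p0=list(p0[:3])+([p0[3]] if scale else [])
    st=list(steps)+([.2] if scale else [])
    S=[p0]+[[p0[j]+(st[j] if j==i else 0) for j in range(len(p0))] for i in range(len(p0))]
    r=minimize(cost,p0,method="Nelder-Mead",options=dict(initial_simplex=S,xatol=1e-4,fatol=1e-5,maxiter=300))
    return r.x,r.fun
E
python3 - <<'E'
from h import *
S,D=cam("scene"),cam("side"); L=lambda n:np.load(f"m_{n}.npy")
for n,a,b,xy in [("mid","scene_van_1","side_van_3",(.455,.262)),("small","scene_van_3","side_van_2",(.372,.2)),("big","scene_van_2","side_van_1",(.4,.4))]:
    R=[fit([(S,L(a)),(D,L(b))],VAN,[*xy,y,1],True) for y in np.arange(-3,3.1,.75)]
    R.sort(key=lambda r:r[1])
    for r in R[:3]: print(n,r[0].round(3),round(r[1],3))
for v in ([(S,L("scene_carrier_1")),(D,L("side_carrier_1"))],[(S,L("scene_carrier_1"))],[(D,L("side_carrier_1"))]):
    R=[fit(v,CAR,[.48,-.08,y]) for y in (-1.6,-1.3,-1)]; R.sort(key=lambda r:r[1]); print("carrier",R[0][0].round(4),round(R[0][1],3))
E
```

```text
mid [ 0.462  0.261 -1.682  0.881] 0.03
mid [ 0.462  0.261 -1.689  0.879] 0.03
mid [0.462 0.261 4.598 0.882] 0.03
small [ 0.374  0.205 -1.096  0.619] 0.018
small [ 0.374  0.205 -1.097  0.617] 0.018
small [ 0.374  0.205 -1.09   0.617] 0.018
big [ 0.414  0.389 -0.454  1.255] 0.029
big [ 0.413  0.389 -0.454  1.252] 0.029
big [ 0.414  0.389 -0.455  1.255] 0.029
carrier [ 0.4814 -0.0731 -1.4281] 0.283
carrier [ 0.4829 -0.0729 -1.4059] 0.127
carrier [ 0.4808 -0.0732 -1.4356] 0.152
```

Silhouette scales are 0.62, 0.88 and 1.25. The middle van at (387,226) is therefore the 80 mm one (about 1.0 allowing for mask shrinkage), at roughly (0.462, 0.261). I move in to confirm it from close by.

Call:
carry_out(
  claw=[1, 1, 1, 1, 1, 1, 1, 1, 1, 1],
  slide=[
    [0.01, -0.015, 0],
    [0.02, -0.035, 0],
    [0.025, -0.035, 0],
    [0.025, -0.04, 0],
    [0.025, -0.04, 0],
    [0.025, -0.04, 0],
    [0.025, -0.04, 0],
    [0.025, -0.035, 0],
    [0.015, -0.025, 0],
    [0.01, -0.01, 0],
  ],
  twist=[-3, -7, -8, -8, -8, -8, -8, -8, -7, -5],
)

```text
time_s: 2.5
tcp_pos: [0.4625, 0.196, 0.2141]
tool_rot: [0.001, 0.749, 0.662, -0.0]
force: [-0.5, 1.4, 0.3]
width: 0.999
grip_force: 0.0
```

```bash
cat > look.py <<'E'
from h import *
import sys
def look(t,name=None):
    s=state(); im=grab_frame("wrist"); W=cam("wrist",s)
    if name: cv2.imwrite(f"pics/{name}.png",im[:,:,::-1])
    return s,W,masks_of("wrist",t)
E
python3 - <<'E'
from look import *
s,W,M=look("van","w1"); print(s["time_s"],s["tcp_pos"].round(4),s["force"],s["joint_positions"].round(2))
for d in M:
    r=d["region"]; c=np.argwhere(r).mean(0)[::-1]; p=back(W,c,.025)[0]
    R=min([fit([(W,r)],VAN,[p[0],p[1],y,1],True) for y in (-2.4,-1.7,-1,.5,1.5,2.5)],key=lambda q:q[1])
    R2=fit([(W,r)],VAN,R[0][:3])
    print(round(d["conf"],2),np.round(d["extent"]),p.round(3),R[0].round(4),round(R[1],3),R2[0].round(4),round(R2[1],3))
E
```

```text
2.5 [0.4625 0.196  0.2141] [-0.49862679  1.35339781  0.33978881] [ 0.38  0.21  1.72 -0.    1.21  0.5 ]
0.95 [207. 187. 261. 243.] [0.377 0.206 0.025] [ 0.3755  0.2042 -1.1308  0.654 ] 0.015 [ 0.3785  0.1945 -1.6631] 1.142
0.78 [181.   0. 312.  69.] [0.415 0.39  0.025] [ 0.4175  0.3897 -0.438   1.3109] 0.003 [ 0.4233  0.3888 -0.2858] 0.286
0.58 [288. 112. 340. 195.] [0.464 0.26  0.025] [ 0.464   0.2584 -1.6978  0.963 ] 0.004 [ 0.464   0.2583 -1.6999] 0.022
0.48 [303. 334. 378. 358.] [0.473 0.047 0.025] [ 0.4822  0.0401 -2.8776  0.522 ] 0.34 [ 0.4647  0.0411 -2.439 ] 1.506
```

View pics/w1.png

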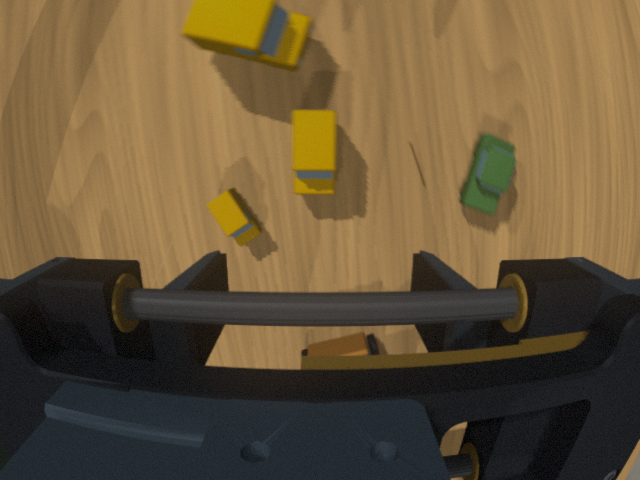

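The middle van at (314,152) measures 0.96 × 80 mm, so it is the one. The small (235,216) and large (250,35) vans are 0.65× and 1.31×. Its nose points down in the image, towards −y. I confirm with one crop.

```bash
python3 -c "
import cv2;a=cv2.imread('pics/w1.png')[0:250,170:350];cv2.imwrite('pics/w1c.png',cv2.resize(a,None,fx=2.2,fy=2.2,interpolation=2))"
```

```text
(no output)
```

View pics/w1c.png

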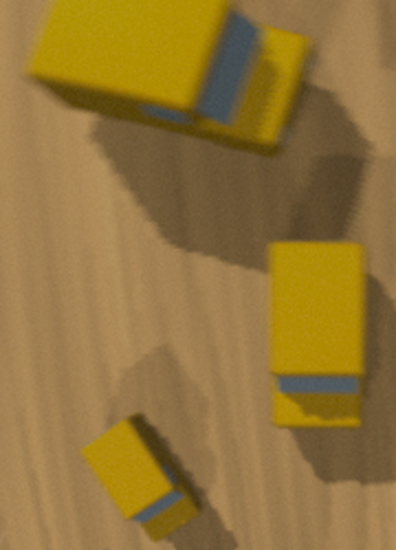

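The crop shows the middle-sized van with its box body at the top and its bonnet pointing down (−y), with free space on both sides. I descend on its tall part.

Call:
carry_out(
  claw=[1, 1, 1, 1, 1, 1, 1, 1, 1, 1],
  slide=[
    [0.001, 0.02, 0],
    [0.001, 0.03, -0.01],
    [0.001, 0.02, -0.025],
    [0, 0.0045, -0.035],
    [0, 0, -0.035],
    [0, 0, -0.03],
    [0, 0, -0.025],
    [0, 0, -0.018],
    [0, 0, -0.011],
    [0, 0, -0.005],
  ],
  twist=[0, 0, 0, 0, 0, 0, 0, 0, 0, 0],
)

```text
time_s: 3.6
tcp_pos: [0.4639, 0.274, 0.0192]
tool_rot: [-0.0, 0.746, 0.666, -0.001]
force: [-0.1, -0.6, -0.1]
width: 0.999
grip_force: 0.0
```

Call:
carry_out(
  claw=[0, -0.5, -1, -1, -1, -1, -1, -1, -1, -1],
  slide=[
    [0, 0, 0],
    [0, 0, 0],
    [0, 0, 0],
    [0, 0, 0],
    [0, 0, 0],
    [0, 0, 0],
    [0, 0, 0],
    [0, 0, 0],
    [0, 0, 0],
    [0, 0, 0],
  ],
  twist=[0, 0, 0, 0, 0, 0, 0, 0, 0, 0],
)

```text
time_s: 4.6
tcp_pos: [0.4648, 0.2741, 0.0201]
tool_rot: [0.0, 0.746, 0.666, 0.0]
force: [0.6, 0.2, 1.4]
width: 0.439
grip_force: 30.0
```

Call:
carry_out(
  claw=[-1, -1, -1, -1, -1, -1, -1, -1, -1, -1],
  slide=[
    [0, 0, 0.005],
    [0, 0, 0.015],
    [0, 0, 0.025],
    [0, 0, 0.03],
    [0, 0, 0.035],
    [0, -0.005, 0.035],
    [0, -0.015, 0.035],
    [0, -0.025, 0.03],
    [0, -0.035, 0.015],
    [0, -0.04, 0.005],
  ],
  twist=[0, 0, 0, 0, 0, 0, 0, 0, 0, 0],
)

```text
time_s: 5.6
tcp_pos: [0.4653, 0.1536, 0.2521]
tool_rot: [0.001, 0.746, 0.666, 0.002]
force: [1.3, -0.6, -1.7]
width: 0.439
grip_force: 30.0
```

Call:
carry_out(
  claw=[-1, -1, -1, -1, -1, -1, -1, -1, -1, -1],
  slide=[
    [0.005, -0.04, 0],
    [0.005, -0.04, 0],
    [0.005, -0.04, 0],
    [0.005, -0.04, 0],
    [0.005, -0.04, 0],
    [0.005, -0.04, 0],
    [0.005, -0.04, 0],
    [0, -0.03, 0],
    [0, -0.025, 0],
    [0, -0.015, 0],
  ],
  twist=[2, 2, 2, 2, 2, 2, 2, 1, 1, 0],
)

```text
time_s: 6.6
tcp_pos: [0.4992, -0.1977, 0.2497]
tool_rot: [-0.0, 0.647, 0.763, -0.0]
force: [-0.6, 0.6, -0.9]
width: 0.435
grip_force: 30.0
```

Run:
```python
from look import *
s,W,M=look("carrier","w2"); print(s["time_s"],s["tcp_pos"].round(4),s["tool_rot"].round(4),s["width"],s["joint_positions"].round(2))
for t,MM in (("carrier",M),("handle",masks_of("wrist","handle")),("red_car",masks_of("wrist","red_car"))):
  for d in MM:
    c=np.argwhere(d["region"]).mean(0)[::-1]; print(t,round(d["conf"],2),np.round(d["extent"]),back(W,c,dict(carrier=.04,handle=.12,red_car=.05)[t])[0].round(4))
```

```text
6.6 [ 0.4992 -0.1977  0.2497] [-4.000e-04  6.469e-01  7.626e-01 -2.000e-04] 0.43529798451830404 [-0.4   0.24  1.59 -0.    1.32 -0.56]
carrier 0.95 [282.   0. 361. 233.] [ 0.4851 -0.09    0.04  ]
carrier 0.46 [270. 236. 370. 354.] [ 0.5139 -0.2827  0.04  ]
handle 0.55 [281.  66. 365.  92.] [ 0.4831 -0.0741  0.12  ]
red_car 0.76 [299. 106. 343. 188.] [ 0.4902 -0.1293  0.05  ]
```

View pics/w2.png

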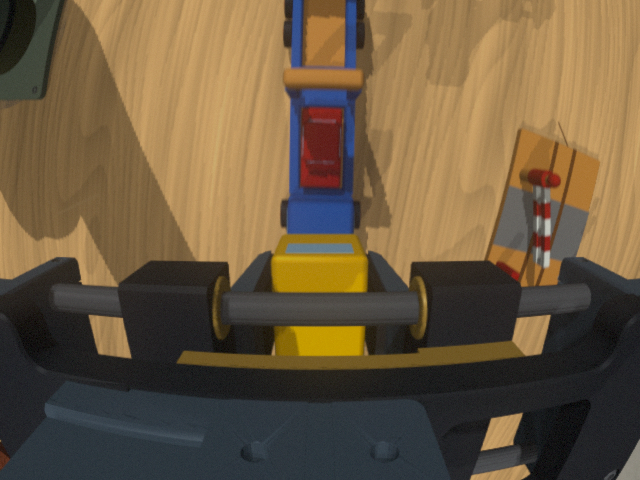

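The wrist view shows the carrier pointing down the image. The handle bar is at (323,79), the red car at (322,147) and the rear recess at (325,30), with the held van at (318,295). I shift +y to see the whole recess, then fit.

Call:
carry_out(
  claw=[-1, -1, -1, -1, -1, -1, -1, -1, -1, -1],
  slide=[
    [0, 0.01, 0],
    [0, 0.02, 0],
    [0, 0.02, 0],
    [0, 0.015, 0],
    [0, 0.01, 0],
    [0, 0.005, 0],
    [0, 0, 0],
    [0, 0, 0],
    [0, 0, 0],
    [0, 0, 0],
  ],
  twist=[0, 0, 0, 0, 0, 0, 0, 0, 0, 0],
)

```text
time_s: 7.8
tcp_pos: [0.4997, -0.1165, 0.2499]
tool_rot: [0.0, 0.647, 0.763, -0.0]
force: [-0.2, 0.2, -1.6]
width: 0.437
grip_force: 30.0
```

Run:
```python
from look import *
s,W,M=look("carrier","w3"); print(s["time_s"],s["tcp_pos"].round(4),s["tool_rot"].round(4),s["width"])
q=s["tool_rot"];print("tool y yaw",2*np.arctan2(q[2],q[1])-np.pi/2)
im=cv2.imread("pics/w3.png"); hsv=cv2.cvtColor(im,cv2.COLOR_BGR2HSV)
def f(n,r,boxes,p0,crop=225):
    r=r.copy(); r[crop:]=0
    global sil
    import h; o=h.sil
    h.sil=lambda *a,**k:(lambda x:(x.__setitem__(slice(crop,None),0),x)[1])(o(*a,**k))
    R=fit([(W,r)],boxes,p0,steps=(.01,.01,.1)); h.sil=o
    print(n,R[0].round(4),round(R[1],3))
    return R[0]
p0=[.483,-.074,-1.42]
P=[f("carrier",M[0]["region"],CAR,p0)]
H=masks_of("wrist","handle")
for d in H: print("h",d["conf"],np.round(d["extent"])); 
f("handle",H[0]["region"],[CAR[3]],p0)
d=masks_of("wrist","red_car")[0]; f("red",d["region"],[box(58-40,58+40,-20,20,30,50),box(58-18,58+18,-18,18,50,66)],p0)
# overlay
o=im.copy()
for b,col in ((box(-112.5,-27.5,-22.5,22.5,38,38),(0,255,0)),(box(-112.5,-27.5,-22.5,22.5,26,26),(255,255,0)),(CAR[3],(0,0,255)),(box(-122,106,-33,33,38,38),(255,0,255))):
    u=cv2.convexHull(np.round(proj(W,place(b,P[0]))*8).astype(np.int32)); cv2.polylines(o,[u],True,col,1,cv2.LINE_AA,3)
cv2.imwrite("pics/w3c.png",cv2.resize(o[20:260,220:430],None,fx=2.5,fy=2.5,interpolation=2)); print(P)
```

```text
7.8 [ 0.4997 -0.1165  0.2499] [ 0.000e+00  6.466e-01  7.628e-01 -1.000e-04] 0.43674233388189143
tool y yaw 0.16461241025381668
carrier [ 0.5563 -0.3207 -0.8533] 0.896
h 0.58 [267. 163. 346. 185.]
handle [ 0.4826 -0.0719 -1.4366] 0.041
red [ 0.4829 -0.0734 -1.4422] 0.009
[array([ 0.55633333, -0.32066667, -0.85333333])]
```

View pics/w3c.png

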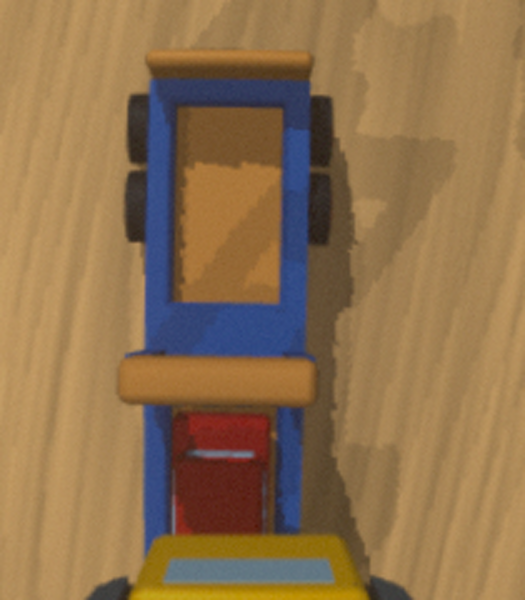

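The recess rim corners in the full image are (290.8,62), (333.6,62.8), (289.6,140.8) and (332.4,141.2). I fit the carrier pose to them.

Run:
```python
from look import *
s=state(); W=cam("wrist",s)
uv=np.array([[290.8,62],[333.6,62.8],[289.6,140.8],[332.4,141.2]])
X=np.array([[-112.5,-22.5,38],[-112.5,22.5,38],[-27.5,-22.5,38],[-27.5,22.5,38]])/1000
b=back(W,uv,.038); print(b.round(4)); print(np.linalg.norm(b[0]-b[1]),np.linalg.norm(b[2]-b[3]),np.linalg.norm(b[0]-b[2]),np.linalg.norm(b[1]-b[3]))
for Y in (X,X*[1,1,1]):
    r=least_squares(lambda p:(proj(W,place(Y,p))-uv).ravel(),[.483,-.074,-1.42]); print(r.x.round(4),r.fun.reshape(-1,2).round(1))
p=r.x
# blue deck edges and van in hand
print("recess centre",place(np.array([[-.07,0,.026]]),p).round(4))
d=[x for x in masks_of("wrist","van")]
for v in d[:4]: print(v["conf"],np.round(v["extent"]))
```

```text
[[ 0.4459  0.0342  0.038 ]
 [ 0.4893  0.0402  0.038 ]
 [ 0.4583 -0.048   0.038 ]
 [ 0.5016 -0.0414  0.038 ]]
0.043797758605942864 0.04376151840857207 0.08307225392441796 0.08251378183739466
[ 0.4841 -0.0729 -1.4221] [[-0.5 -0.9]
 [ 0.6 -1.3]
 [-0.7  0.9]
 [ 0.5  1.1]]
[ 0.4841 -0.0729 -1.4221] [[-0.5 -0.9]
 [ 0.6 -1.3]
 [-0.7  0.9]
 [ 0.5  1.1]]
recess centre [[ 0.4738 -0.0037  0.026 ]]
0.88 [270. 235. 371. 356.]
```

Run:
```python
from look import *
s=state(); W=cam("wrist",s); q=s["tool_rot"]
v=masks_of("wrist","van")[0]["region"]; im=cv2.imread("pics/w3.png")
rows=np.where(v[:,310:331].any(1))[0]; print("mask top",rows[:3])
for r in range(222,268,2): print(r,im[r,300:340].mean(0).round(),end=" ")
print()
R=Ro.from_quat([q[1],q[2],q[3],q[0]])
for off in (.012,.014,.016,.018):
    pts=np.array([[.040-off,0,h] for h in (.012,.002,-.0,-.03,)])  # tool x = van rear; tool z = -(vanz-.02): vanz 8,18,20,50
    print(off,proj(W,R.apply(pts)+s["tcp_pos"])[:,1].round(1))
```

```text
mask top [235 236 237]
222 [47. 45. 80.] 224 [49. 46. 81.] 226 [47. 46. 80.] 228 [46. 46. 81.] 230 [43. 44. 81.] 232 [38. 45. 82.] 234 [ 23.  90. 125.] 236 [ 12. 109. 143.] 238 [ 13. 109. 144.] 240 [ 12. 110. 144.] 242 [ 28. 111. 143.] 244 [116. 117. 107.] 246 [131. 119.  99.] 248 [130. 119.  98.] 250 [130. 119.  99.] 252 [120. 128. 118.] 254 [ 24. 116. 150.] 256 [  7. 132. 173.] 258 [ 13. 152. 190.] 260 [ 14. 148. 190.] 262 [  7. 138. 181.] 264 [  6. 132. 172.] 266 [  4. 131. 172.] 
0.012 [225.1 229.4 230.4 247.1]
0.014 [229.  233.5 234.5 252. ]
0.016 [232.8 237.6 238.6 256.8]
0.018 [236.7 241.6 242.6 261.6]
```

Observed edge rows 233.5 and 257 put the van origin 16 mm ahead of the TCP. The target TCP over the recess is (0.4715, 0.0121), with a −1° twist.

Call:
carry_out(
  claw=[-1, -1, -1, -1, -1, -1, -1, -1, -1, -1],
  slide=[
    [-0.002, 0.01, 0],
    [-0.005, 0.02, 0],
    [-0.006, 0.03, 0],
    [-0.006, 0.03, 0],
    [-0.005, 0.02, 0],
    [-0.003, 0.012, 0],
    [-0.0012, 0.0066, 0],
    [0, 0, 0],
    [0, 0, 0],
    [0, 0, 0],
  ],
  twist=[0, 0, -1, 0, 0, 0, 0, 0, 0, 0],
)

```text
time_s: 9.1
tcp_pos: [0.4718, 0.0119, 0.2499]
tool_rot: [0.0, 0.653, 0.757, -0.0]
force: [0.2, 0.5, -1.5]
width: 0.437
grip_force: 30.0
```

Call:
carry_out(
  claw=[-1, -1, -1, -1, -1, -1, -1, -1, -1, -1],
  slide=[
    [0, 0, -0.01],
    [0, 0, -0.025],
    [0, 0, -0.035],
    [0, 0, -0.035],
    [0, 0, -0.03],
    [0, 0, -0.02],
    [0, 0, -0.01],
    [0, 0, 0],
    [0, 0, 0],
    [0, 0, 0],
  ],
  twist=[0, 0, 0, 0, 0, 0, 0, 0, 0, 0],
)

```text
time_s: 10.1
tcp_pos: [0.4725, 0.0125, 0.0861]
tool_rot: [0.001, 0.653, 0.757, 0.001]
force: [-0.9, -0.1, -1.1]
width: 0.441
grip_force: 30.0
```

Run:
```python
from look import *
s=state(); print(s["tcp_pos"].round(4),s["force"].round(2),s["tool_rot"].round(4))
W=cam("wrist",s); a=grab_frame("wrist")[:,:,::-1].copy(); D=cam("side"); b=grab_frame("side")[:,:,::-1].copy()
p=[.4841,-.0729,-1.4221]
for im,m in ((a,W),(b,D)):
  for bx,col in ((box(-112.5,-27.5,-22.5,22.5,38,38),(0,255,0)),(box(-130,-122,-33,33,58,58),(255,0,255)),(box(-8,8,-33,33,120,120),(0,0,255))):
    u=cv2.convexHull(np.round(proj(m,place(bx,p))*8).astype(np.int32)); cv2.polylines(im,[u],True,col,1,cv2.LINE_AA,3)
A=cv2.resize(a[60:340,200:440],(400,466),interpolation=2); B=cv2.resize(b[200:340,220:340],(400,466),interpolation=2)
cv2.imwrite("pics/w4.png",np.hstack([A,B]))
```

```text
[0.4725 0.0125 0.0861] [-0.94 -0.07 -1.11] [0.001  0.6529 0.7574 0.0009]
```

View pics/w4.png

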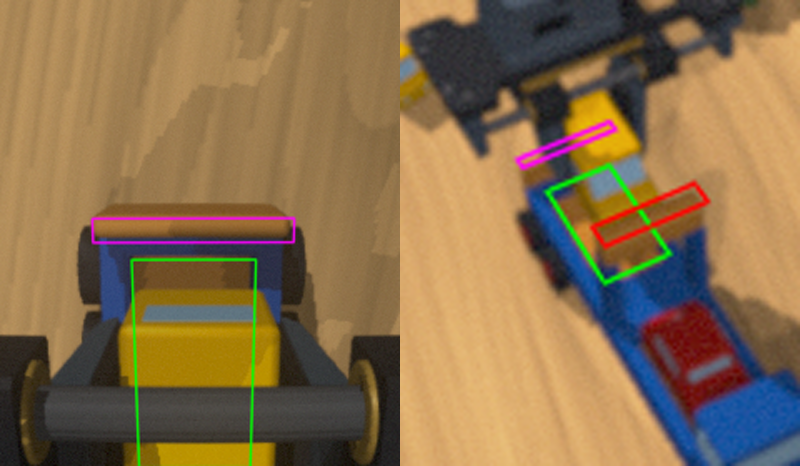

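The overlay agrees with the real recess rim and tailboard to about 1 mm (rim rear edge at crop (195,262)). I lower to just inside the rim and check the force.

Call:
carry_out(
  claw=[-1, -1, -1, -1, -1, -1, -1, -1, -1, -1],
  slide=[
    [-0.0003, -0.0006, -0.005],
    [0, 0, -0.006],
    [0, 0, -0.005],
    [0, 0, -0.004],
    [0, 0, -0.003],
    [0, 0, -0.003],
    [0, 0, -0.002],
    [0, 0, -0.002],
    [0, 0, -0.002],
    [0, 0, -0.002],
  ],
  twist=[0, 0, 0, 0, 0, 0, 0, 0, 0, 0],
)

```text
time_s: 11.2
tcp_pos: [0.4713, 0.012, 0.0509]
tool_rot: [0.0, 0.653, 0.757, 0.0]
force: [-0.5, 0.0, -1.1]
width: 0.44
grip_force: 30.0
```

It is inside the recess with no contact force. Down the rest of the way.

Call:
carry_out(
  claw=[-1, -1, -1, -1, -1, -1, -1, -1, -1, -1],
  slide=[
    [0, 0, -0.001],
    [0, 0, -0.001],
    [0, 0, -0.001],
    [0, 0, -0.001],
    [0, 0, -0.0007],
    [0, 0, 0],
    [0, 0, 0],
    [0, 0, 0],
    [0, 0, 0],
    [0, 0, 0],
  ],
  twist=[0, 0, 0, 0, 0, 0, 0, 0, 0, 0],
)

```text
time_s: 12.2
tcp_pos: [0.4712, 0.012, 0.0463]
tool_rot: [0.0, 0.653, 0.757, 0.0]
force: [-0.9, 1.3, -1.0]
width: 0.437
grip_force: 30.0
```

Call:
carry_out(
  claw=[-1, -1, -1, -1, -1, -1, -1, -1, -1, -1],
  slide=[
    [0, 0, -0.0005],
    [0, 0, -0.0005],
    [0, 0, 0],
    [0, 0, 0],
    [0, 0, 0],
    [0, 0, 0],
    [0, 0, 0],
    [0, 0, 0],
    [0, 0, 0],
    [0, 0, 0],
  ],
  twist=[0, 0, 0, 0, 0, 0, 0, 0, 0, 0],
)

```text
time_s: 13.2
tcp_pos: [0.4713, 0.012, 0.046]
tool_rot: [0.0, 0.653, 0.757, 0.0]
force: [-1.8, -1.1, 5.5]
width: 0.439
grip_force: 30.0
```

Contact of about 6 N at exactly the predicted height, so the van is on the floor. Release and rise.

Call:
carry_out(
  claw=[0, 0.2, 0.3, 0.3, 0.3, 0.3, 0.3, 0.3, 0.3, 0.3],
  slide=[
    [0, 0, 0],
    [0, 0, 0],
    [0, 0, 0],
    [0, 0, 0],
    [0, 0, 0],
    [0, 0, 0],
    [0, 0, 0],
    [0, 0, 0],
    [0, 0, 0.003],
    [0, 0, 0.007],
  ],
  twist=[0, 0, 0, 0, 0, 0, 0, 0, 0, 0],
)

```text
time_s: 14.2
tcp_pos: [0.4708, 0.012, 0.0552]
tool_rot: [-0.0, 0.653, 0.757, -0.0]
force: [-1.1, 0.1, 0.2]
width: 0.648
grip_force: 0.0
```

Call:
carry_out(
  claw=[0.3, 0.3, 0.3, 0.3, 0.3, 0.3, 0.3, 0.3, 0.3, 0.3],
  slide=[
    [0, 0, 0.01],
    [0, 0, 0.02],
    [0, 0, 0.03],
    [0, 0, 0.035],
    [0, 0, 0.035],
    [0, 0, 0.035],
    [0, -0.015, 0.025],
    [0, -0.03, 0.01],
    [0, -0.03, 0],
    [0, -0.025, 0],
  ],
  twist=[0, 0, 0, 0, 0, 0, 0, 0, 0, 0],
)

```text
time_s: 15.2
tcp_pos: [0.4712, -0.0892, 0.257]
tool_rot: [0.001, 0.653, 0.757, 0.001]
force: [0.1, 0.0, -0.1]
width: 0.65
grip_force: 0.0
```

Call:
carry_out(
  claw=[0.3, 0.3, 0.3, 0.3, 0.3, 0.3, 0.3, 0.3, 0.3, 0.3],
  slide=[
    [0, -0.015, 0],
    [0, -0.01, 0],
    [0, -0.005, 0],
    [0, 0, 0],
    [0, 0, 0],
    [0, 0, 0],
    [0, 0, 0],
    [0, 0, 0],
    [0, 0, 0],
    [0, 0, 0],
  ],
  twist=[0, 0, 0, 0, 0, 0, 0, 0, 0, 0],
)

```text
time_s: 16.2
tcp_pos: [0.4712, -0.1179, 0.2553]
tool_rot: [0.0, 0.653, 0.758, 0.0]
force: [-0.1, -0.9, -0.1]
width: 0.65
grip_force: 0.0
```

Run:
```python
from look import *
s,W,H=look("handle","w5"); print(s["time_s"],s["tcp_pos"].round(4),s["tool_rot"].round(4))
for d in H: print("h",round(d["conf"],2),np.round(d["extent"]),fit([(W,d["region"])],[CAR[3]],[.483,-.0729,-1.422],steps=(.01,.01,.1)))
for v in masks_of("wrist","van"): print("van",round(v["conf"],2),np.round(v["extent"]),fit([(W,v["region"])],[b+[0,0,.026] for b in VAN],[.474,-.004,-1.42],steps=(.01,.01,.1)))
im=cv2.imread("pics/w5.png"); cv2.imwrite("pics/w5c.png",cv2.resize(im[0:300,200:450],None,fx=2,fy=2,interpolation=2))
```

```text
16.2 [ 0.4712 -0.1179  0.2553] [0.     0.6528 0.7575 0.    ]
h 0.81 [300. 167. 381. 188.] (array([ 0.48237088, -0.07173625, -1.43852145]), np.float64(0.0564820657623704))
h 0.64 [294.  44. 378. 294.] (array([ 0.48212974, -0.07122703, -1.41844264]), np.float64(0.757950659606861))
van 0.76 [319.  59. 366. 145.] (array([ 0.47429587, -0.0037845 , -1.42424097]), np.float64(0.015445711376061258))
van 0.16 [314. 188. 358. 265.] (array([ 0.48939212, -0.12914446, -1.4082086 ]), np.float64(0.04875516129720488))
```

View pics/w5c.png

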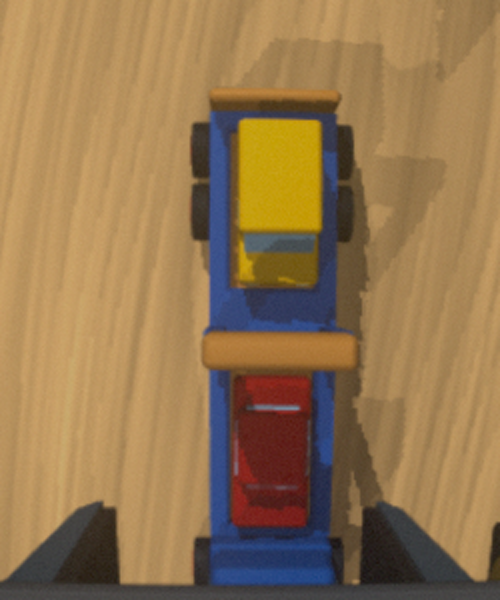

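The van is seated square in the recess, with its roof at crop (280,175) and nose towards the handle at (280,350). Its fitted pose is within 1 mm of the recess centre. Next I turn 90° and centre over the handle.

Call:
carry_out(
  claw=[0.3, 0.3, 0.3, 0.3, 0.3, 0.3, 0.3, 0.3, 0.3, 0.3],
  slide=[
    [0.001, 0.003, 0],
    [0.001, 0.006, 0],
    [0.002, 0.008, 0],
    [0.002, 0.008, 0],
    [0.002, 0.008, 0],
    [0.002, 0.006, 0],
    [0.0015, 0.005, 0],
    [0, 0.002, 0],
    [0, 0, 0],
    [0, 0, 0],
  ],
  twist=[-4, -7, -8, -8, -8, -8, -8, -8, -8, -8],
)

```text
time_s: 17.35
tcp_pos: [0.4827, -0.0719, 0.2552]
tool_rot: [0.0, 0.98, 0.201, -0.0]
force: [0.1, -0.1, 0.1]
width: 0.65
grip_force: 0.0
```

Call:
carry_out(
  claw=[0.3, 0.3, 0.3, 0.3, 0.3, 0.3, 0.3, 0.3, 0.3, 0.3],
  slide=[
    [0, 0, 0],
    [0, 0, -0.01],
    [0, 0, -0.02],
    [0, 0, -0.025],
    [0, 0, -0.025],
    [0, 0, -0.015],
    [0, 0, 0],
    [0, 0, 0],
    [0, 0, 0],
    [0, 0, 0],
  ],
  twist=[-8, -5, -2.5, 0, 0, 0, 0, 0, 0, 0],
)

```text
time_s: 18.35
tcp_pos: [0.4834, -0.0721, 0.1614]
tool_rot: [0.0, 0.998, 0.07, 0.001]
force: [0.6, -0.6, 0.4]
width: 0.653
grip_force: 0.0
```

Run:
```python
from look import *
s,W,H=look("handle","w6"); q=s["tool_rot"]; print(s["time_s"],s["tcp_pos"].round(4),q.round(4),"y yaw",2*np.arctan2(q[2],q[1])-np.pi/2)
for d in H: print("h",round(d["conf"],2),np.round(d["extent"]),fit([(W,d["region"])],[CAR[3]],[.483,-.0729,-1.422],steps=(.01,.01,.1)))
```

```text
18.35 [ 0.4834 -0.0721  0.1614] [3.000e-04 9.976e-01 6.960e-02 1.100e-03] y yaw -1.431450370492871
h 0.94 [307. 202. 332. 295.] (array([ 0.48430795, -0.07178686, -1.42676242]), np.float64(0.2217120548121561))
```

Call:
carry_out(
  claw=[0.3, 0.3, 0.3, 0.3, 0.3, 0.3, 0.3, 0.3, 0.3, 0.3],
  slide=[
    [0, 0, -0.006],
    [0, 0, -0.012],
    [0, 0, -0.015],
    [0, 0, -0.014],
    [0, 0, -0.011],
    [0, 0, -0.008],
    [0, 0, -0.004],
    [0, 0, -0.001],
    [0, 0, 0],
    [0, 0, 0],
  ],
  twist=[0, 0, 0, 0, 0, 0, 0, 0, 0, 0],
)

```text
time_s: 19.45
tcp_pos: [0.4831, -0.072, 0.0898]
tool_rot: [0.0, 0.998, 0.07, 0.001]
force: [0.9, -0.3, 0.6]
width: 0.648
grip_force: 0.0
```

Call:
carry_out(
  claw=[0, -0.3, -0.5, -0.6, -0.7, -0.8, -1, -1, -1, -1],
  slide=[
    [0, 0, 0],
    [0, 0, 0],
    [0, 0, 0],
    [0, 0, 0],
    [0, 0, 0],
    [0, 0, 0],
    [0, 0, 0],
    [0, 0, 0],
    [0, 0, 0],
    [0, 0, 0],
  ],
  twist=[0, 0, 0, 0, 0, 0, 0, 0, 0, 0],
)

```text
time_s: 20.45
tcp_pos: [0.4828, -0.0721, 0.0893]
tool_rot: [0.0, 0.998, 0.07, 0.0]
force: [0.3, -1.9, -0.4]
width: 0.171
grip_force: 30.0
```

The opening is 15.6 mm, which is the handle bar. I lift it gently by 100 mm.

Call:
carry_out(
  claw=[-1, -1, -1, -1, -1, -1, -1, -1, -1, -1],
  slide=[
    [0, 0, 0.001],
    [0, 0, 0.002],
    [0, 0, 0.003],
    [0, 0, 0.004],
    [0, 0, 0.005],
    [0, 0, 0.006],
    [0, 0, 0.006],
    [0, 0, 0.006],
    [0, 0, 0.006],
    [0, 0, 0.006],
  ],
  twist=[0, 0, 0, 0, 0, 0, 0, 0, 0, 0],
)

```text
time_s: 21.45
tcp_pos: [0.4827, -0.072, 0.1348]
tool_rot: [0.0, 0.998, 0.07, 0.0]
force: [0.0, -0.2, -7.2]
width: 0.174
grip_force: 30.0
```

Call:
carry_out(
  claw=[-1, -1, -1, -1, -1, -1, -1, -1, -1, -1],
  slide=[
    [0, 0, 0.008],
    [0, 0, 0.008],
    [0, 0, 0.008],
    [0, 0, 0.008],
    [0, 0, 0.007],
    [0, 0, 0.006],
    [0, 0, 0.005],
    [0, 0, 0.003],
    [0, 0, 0.002],
    [0, 0, 0.001],
  ],
  twist=[0, 0, 0, 0, 0, 0, 0, 0, 0, 0],
)

```text
time_s: 22.45
tcp_pos: [0.4826, -0.072, 0.1903]
tool_rot: [0.0, 0.998, 0.07, -0.0]
force: [-0.0, -0.0, -6.3]
width: 0.174
grip_force: 30.0
```

Call:
carry_out(
  claw=[-1, -1, -1, -1, -1, -1, -1, -1, -1, -1],
  slide=[
    [0, 0, 0],
    [0, 0, 0],
    [0, 0, 0],
    [0, 0, 0],
    [0, 0, 0],
    [0, 0, 0],
    [0, 0, 0],
    [0, 0, 0],
    [0, 0, 0],
    [0, 0, 0],
  ],
  twist=[0, 0, 0, 0, 0, 0, 0, 0, 0, 0],
)

```text
time_s: 23.45
tcp_pos: [0.4827, -0.072, 0.1903]
tool_rot: [0.0, 0.998, 0.07, 0.0]
force: [-0.1, -0.2, -7.3]
width: 0.17
grip_force: 30.0
```

Run:
```python
from look import *
s=state(); print(s["time_s"],s["tcp_pos"].round(4),s["force"].round(2),s["torque"].round(2),s["width"],s["grip_force"],np.abs(s["joint_velocities"]).max())
a=grab_frame("scene")[:,:,::-1]; b=grab_frame("side")[:,:,::-1]
cv2.imwrite("pics/end.png",np.hstack([cv2.resize(a[140:320,190:350],(400,450),interpolation=2),cv2.resize(b[190:370,230:390],(400,450),interpolation=2)]))
```

```text
23.45 [ 0.4827 -0.072   0.1903] [-0.05 -0.23 -7.34] [-0.06  0.19 -0.02] 0.17044101918854762 29.995522499084473 0.0007455997802795092
```

View pics/end.png

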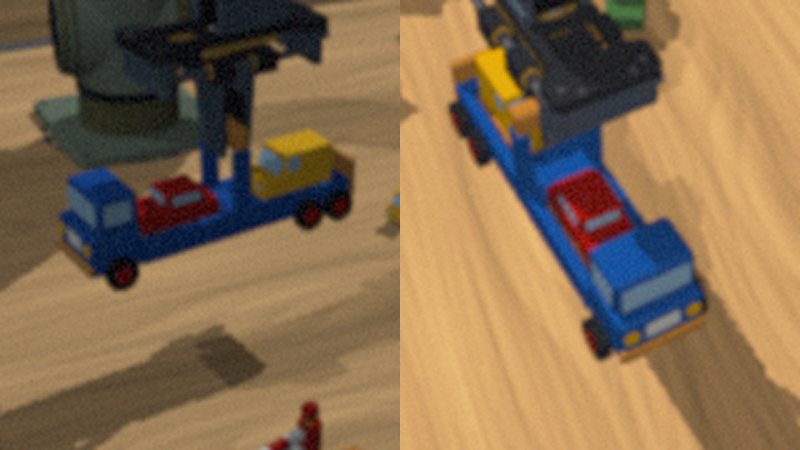

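The carrier is in the air with the van and the red car seated. I do a quick numeric tilt check before handing in.

Run:
```python
from look import *
import h
BX=CAR[:6]+[box(-100,-23,-20,20,38,60),box(18,98,-20,20,38,62)]
for c in ("scene","side"):
    grab_frame(c); m=cam(c); r=np.zeros((480,640),bool)
    for t in ("carrier","van","red_car"):
        ms=masks_of(c,t)
        for d in ms[:3]:
            e=d["extent"]; u=proj(m,[.48,-.075,.15])[0]
            if d["conf"]>.3 and abs((e[0]+e[2])/2-u[0])<60 and abs((e[1]+e[3])/2-u[1])<60: r|=d["region"]
    b=cv2.GaussianBlur(r.astype(float),(0,0),1.5)
    def cost(p):
        R=Ro.from_euler("y",p[3]).as_matrix(); H=np.array([0,0,.109])
        return ((cv2.GaussianBlur(sil(m,[(q-H)@R.T+H for q in BX+CAR[6:]],[p[0],p[1],-1.43,p[2]]),(0,0),1.5)-b)**2).sum()/b.sum()
    x0=[.4827,-.072,.1,0]; S=[x0]+[[x0[j]+(d if j==i else 0) for j in range(4)] for i,d in enumerate((.01,.01,.01,.1))]
    o=minimize(cost,x0,method="Nelder-Mead",options=dict(initial_simplex=S)); print(c,o.x.round(4),round(o.fun,3),[round(cost([.4827,-.072,.1,a]),3) for a in (-.1,-.05,0,.05,.1)])
```

```text
scene [ 0.4298 -0.0514  0.0722  0.0287] 0.084 [np.float64(0.222), np.float64(0.16), np.float64(0.13), np.float64(0.135), np.float64(0.169)]
side [ 0.4926 -0.0377  0.0463  0.0133] 0.145 [np.float64(0.235), np.float64(0.213), np.float64(0.21), np.float64(0.223), np.float64(0.249)]
```

Level within about 0.02 rad, so I hand in.

```bash
python3 -c "
from workcell import *
print(close_job())"
```

```text
the job is handed in; nothing more can be done
None
```

I set the yellow van nose to the cab in the rear recess and let go of it; the carrier is now held still by its handle, about 10 cm up and level to roughly 0.03 rad by camera fit, both vehicles seated, and the job is handed in (no verdict was returned).

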